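Clear the guard and take the wing nut off a spindle sander of unknown thread hand

ROBOT

A 6-joint arm with a two-finger parallel gripper is mounted at the origin on the work surface. World frame = base frame: x ahead of the robot, y to its left, z up, the work surface at z = 0. Lengths are in m, angles in rad, forces in N, time in s.
With the tool pointing down it reaches from about 0.35 to 0.925 m from the base axis. Payload 6.4 kg.
Tool frame: the origin (TCP) lies at the centre of the arm's flange, where the gripper is bolted on; the fingertips stand 199 mm ahead of it and the grasp point (between the pads) lies 180 mm ahead of it (manip.tcp_to_grasp is the distance from the TCP to the grasp point, in m); z points along the fingers, y is the line along which they close (so a half turn about z gives the same grasp; the last joint's range is limited). The gripper opens to 94 mm and grips with 3 to 60 N. Pads are 16 mm wide; open, the fingers measure 119 mm over their backs; the gripper's body (75 mm by 177 mm) begins 78 mm behind the grasp point.
Start: joints at [1.038, 0.245, 1.558, -0, 1.339, -0.174], TCP at [0.228, 0.609, 0.405] pointing down, gripper open.
Joint ranges: [-3.13, 3.13], [-1.02, 2.26], [0.13, 2.54], [-0.95, 4.09], [0.21, 2.88], [-2.74, 2.74]. Speed limits (rad/s): [2.57, 2.57, 3.14, 3.14, 3.14, 3.14].

INTERFACE

Orientations are given as a rotation vector (axis times angle).
In Python, from cell import manip gives the robot as it stands. The module is installed in compiled form; this text tells all that it offers.
- The arm moves only by the tool servo_tool, never from a script. Its argument "targets" is text: rows parted by semicolons, each of 7 numbers parted by spaces: the turn, a rotation vector about the tool's x, y, z in degrees, then the shift along the tool's x, y, z in m, then the gripper's target within -1 to 1 (shut at 1, half-way at 0, fully open at -1). In form: wx wy wz dx dy dz fingers; .... A call has 1 to 10 rows; each row shifts and turns the commanded pose from where the row before left it, along the tool's axes as they then stand; what a row does not reach is not made up. A row lasts 1/10 s, in which the tool goes at most 50 mm and 8.59 degrees, less where a joint would pass 70% of its speed; a pose out of reach is approached as far as the arm can. A call with a gripper value outside its range is refused whole. The fingers move at their own pace and stop on an object; "squeeze" is the grip in N (left out, the last holds). Time passes only in rows, so rows that do not move let the fingers close. It gives the time, the measured TCP pose, the force, the opening and the grip force at its end, in the units of the state.
- manip.sense(): the state, without advancing time (a new reading comes with each control period).
- manip.get_image(name): name is "scene" or "top"; returns a dict with "color" (420x560x3 uint8, red, green, blue), "z_map" (420x560 float32, m along the optical axis (not along the pixel's ray), 0 where there is no reading), "intrinsics" (3x3 intrinsics, pixels), "R" (3x3) and "t" (3): a world point X has camera coordinates R X + t. Camera axes: x right, y down, z forward; pixel columns grow to the right and rows downward; lengths in m; the calibration is good to about 2 mm. A picture is of the moment at which its call begins.
- manip.hand_in(): hands the job in; it is judged then, once.
The state is a dict: "t": time; "joint_pos": joint angles; "qd": joint speeds; "joint_torque": joint torques, N m; "ee_pos": TCP position; "tcp_rot": TCP orientation; "contact_force": force on the tool from outside, world axes, zero at the start; "torque": the same for the moment, N m; "width": finger opening in m; "gripper_force": force on a finger pad.
Only numpy, scipy, OpenCV 4.12 (cv2) and the standard library are available. Lean on these libraries where they do the work, as an engineer would, in place of code of your own. Each camera call takes 0.05 s, during which the arm holds its last target. There are 200 camera calls.

TASK

The sanding drum needs changing: slide the sander's guard along its rail, away from the drum, fully to its far stop and leave it there. Then unscrew the wing nut on top of the drum - nobody knows whether its thread is right- or left-handed, so try both ways - and lift it straight up off the spindle until it is at least 12 cm above where it sat. Finish while still holding the nut up there over the spindle; leave the spare drum, the little plane and the glue bottle alone.

Things in the scene. Friction and masses are not known exactly. Their poses are not given: they have to be found in the camera images.
- guard (a joint): Sliding guard: a saddle on a rail beyond the drum, with a post and a flat steel hood (155 x 70 mm, top 178 mm above the bench) that reaches over the wing nut. Value in m: 0 = hood centred over the drum, 0.13 = against the far stop; starts between 0 and 0.03. Friction about 3 N; stays where it is left
- guard_knob (a point): Middle of the black upright knob on the hood: cylinder 18 mm in diameter, 40 mm high; this point is 198 mm above the bench, 20 mm above the hood's top. Opening, the guard slides along this point's own +y axis; z is up
- nut_wing (a point): Middle of the wing of the aluminium wing nut (about 0.15 kg). Round hub 54 mm in diameter, 29 mm high; on it one upright wing 50 mm long (this point's x axis), 14 mm thick (its y) and 34 mm high. This point is 17 mm above the hub's top, 46 mm above the nut's underside, and 134 mm above the bench while the nut sits on the drum. z is up
- spindle_top (a point): Top of the spindle's stud, on the axis of the upright drum (60 mm diameter), 108 mm above the bench, hidden in the nut at the start, reaching 20 mm into it. Its axes are the sander's: the guard's rail runs along y, 100 mm away on the +x side; a dust port (66 mm diameter, 129 mm high) stands at x +95, y -115 mm
- spare_drum: Spare sanding drum standing on the bench, 38 mm diameter, 70 mm high; origin under its centre. Leave alone
- thumb_plane: Little brass plane with dark wooden grip, 80 x 28 mm, 36 mm high; origin under its centre, x along its length. Leave alone
- glue_bottle: White glue bottle with black cap, 52 mm diameter, 120 mm high; origin under its centre. Leave alone
- thread (a point): Foot of the spindle's thread, on its axis, 88 mm above the bench. Short coarse quick thread, hand unknown and not visible: the loosening way the nut turns easily, is free after about 1.0 rad, stops at about 1.57 rad, and from 1.1 rad up to that stop lifts straight off. The tightening way it meets a hard stop within 0.1 rad. It cannot be pulled off unturned
There are look-alikes about, which are no part of the job. What is shaped like the part that bears nut_wing but blue or purple is not meant.

How it is judged:
By the outcome, as a careful person would: the job done as asked, in the order asked, and still so for the second after the job is handed in, while the arm keeps its last pose, push and grip.
It also fails if it takes over 48 s, if anything falls off the work surface, if the arm or the gripper's body presses on something with over 40 N, if the wrist force passes 120 N, or if a joint passes its speed limit or range.

## Working session

There is one attempt and no reset: what is moved stays moved. The work goes in short steps, Python scripts to look and compute and a tool call to move; the robot and the scene stay as the last step left them, time stands still between calls to the robot, and variables do not carry over. Pictures are saved under pics/ and viewed, at most 10 in all, crops included, and the job is handed in when it is done.

Besides the shell and the picture viewer there is one more tool, called by a JSON object that holds its "fn" and its "kwargs", one argument or row to a line. servo_tool: Moves the arm, as the interface text tells. Its arguments: {"type":"object","properties":{"targets":{"type":"string"},"squeeze":{"type":"number"}},"required":["targets"]}

```bash
mkdir -p pics
cat > h.py <<'E'
import numpy as np, cv2
from cell import manip
def grab(n,f):
    d=manip.get_image(n); np.savez('%s.npz'%f,**d)
    cv2.imwrite('pics/%s.png'%f,d['color'][:,:,::-1]); return d
def cloud(d):
    z=d['z_map'];K=d['intrinsics'];v,u=np.mgrid[:z.shape[0],:z.shape[1]]
    c=np.stack([(u-K[0,2])/K[0,0]*z,(v-K[1,2])/K[1,1]*z,z],-1)
    w=(c-d['t'])@d['R']; w[z==0]=np.nan; return w
E
python3 - <<'E'
from h import *
for n in('scene','top'):
    d=grab(n,n+'0'); print(n,-d['R'].T@d['t'],d['R'][2])
s=manip.sense();print(s)
E
```

```text
scene [ 1.27728793 -0.16558088  0.71348828] [-0.77808789  0.1629094  -0.6066628 ]
top [0.36225039 0.00247799 1.23430183] [ 0.14736143 -0.02375996 -0.98879729]
{'t': 0.1, 'joint_pos': array([ 1.03791280e+00,  2.45722862e-01,  1.55883553e+00,  3.97648883e-06,
        1.33869176e+00, -1.74116073e-01]), 'qd': array([ 0.00034413, -0.00228032, -0.0027248 , -0.00110337,  0.00142998,
        0.00066279]), 'joint_torque': array([ 4.73436303e-04, -4.16912627e+01, -3.15525842e+01,  6.86245691e-02,
        3.09718587e-02, -2.54000145e-05]), 'ee_pos': array([0.22813467, 0.6084478 , 0.40369936]), 'tcp_rot': array([-5.60431312e-01, -3.09061279e+00,  2.44005832e-03]), 'contact_force': array([ 0.65703639,  0.37148416, -0.58211313]), 'torque': array([-0.00954612, -0.00241142,  0.00449413]), 'gripper_force': 0.0, 'width': 0.09395249794028734}
```

View pics/scene0.png

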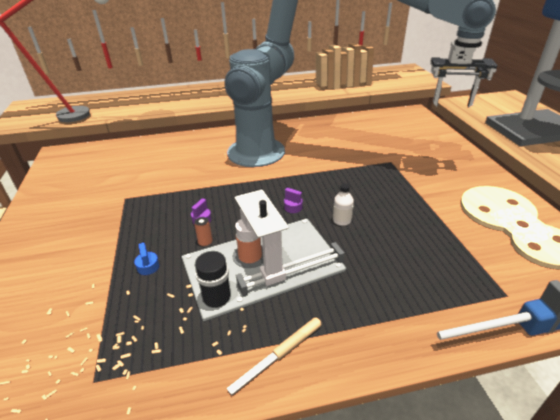

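View pics/top0.png

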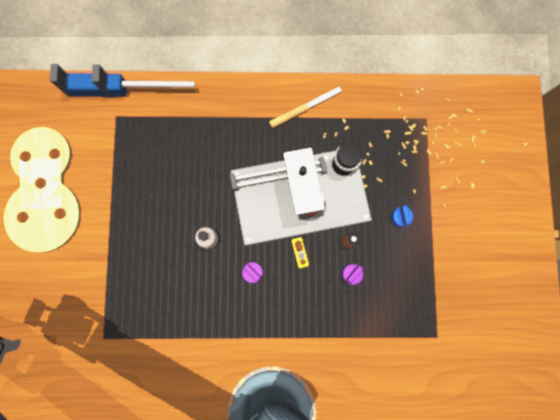

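The scene picture shows the sander with a white hood and black knob (263,208), the drum and nut under it (248,240), and the dust port at (212,280). In the top picture the hood is at (305,183), the knob at (303,171) and the port at (347,158), so opening (+y) is image left. The nut look-alikes are blue (146,262) and purple (201,212 and 293,200) in the scene picture. The real nut is the aluminium one under the hood.

Run:
```python
from h import *
for f in('top0','scene0'):
    d=dict(np.load(f+'.npz'));w=cloud(d);c=d['color'].astype(int)
    reg=(w[...,0]>.35)&(w[...,0]<.85)&(abs(w[...,1])<.3)
    def sel(lo,hi): 
        m=reg&(w[...,2]>lo)&(w[...,2]<hi);return w[m]
    p=sel(.170,.184)
    r=cv2.minAreaRect((p[:,:2]*1000).astype(np.float32));print(f,'hood',len(p),r,cv2.boxPoints(r).tolist())
    p=sel(.205,.23);print('knob',len(p),p.mean(0) if len(p) else 0, (np.ptp(p,0)) if len(p) else 0)
    p=sel(.120,.136)
    # dust port top & others
    m=(reg&(w[...,2]>.115)&(w[...,2]<.16)).astype(np.uint8)
    n,l,s,ce=cv2.connectedComponentsWithStats(m)
    for i in range(1,n):
        if s[i,4]>15: q=w[l==i];print('z.115-.16',ce[i],s[i,4],np.nanmin(q,0),np.nanmax(q,0))
    # base plate
    p=sel(.008,.045); 
    for zl in np.arange(.004,.03,.004): print(zl,len(sel(zl,zl+.004)),end=' ')
    print()
img=cv2.imread('pics/scene0.png');cv2.imwrite('pics/c1.png',cv2.resize(img[180:310,170:360],(760,520),interpolation=cv2.INTER_CUBIC))
```

```text
top0 hood 1717 ((585.330078125, -75.062255859375), (155.15968322753906, 70.43807220458984), 11.26130485534668) [[502.3662109375, -55.671390533447266], [516.12158203125, -124.7532958984375], [668.2939453125, -94.453125], [654.53857421875, -25.3712158203125]]
knob 53 [ 0.60360833 -0.07078745  0.21667834] [0.01751863 0.01633797 0.01687494]
z.115-.16 [348.94951456 154.30873786] 515 [ 0.63316929 -0.22933351  0.11526744] [ 0.6974214  -0.16528114  0.13523242]
z.115-.16 [202.12676056 235.09859155] 71 [0.44383367 0.16339089 0.1153486 ] [0.46609876 0.18570344 0.12570017]
0.004 3494 0.008 1075 0.012 4085 0.016 2034 0.02 253 0.024 167 0.028 234 
scene0 hood 1263 ((586.8935546875, -76.24562072753906), (159.6055908203125, 69.96285247802734), 11.252245903015137) [[501.79888916015625, -57.50843811035156], [515.4506225585938, -126.12644958496094], [671.9882202148438, -94.98280334472656], [658.3364868164062, -26.364791870117188]]
knob 64 [ 0.61009287 -0.07237319  0.21326195] [0.02052374 0.01762177 0.01215164]
z.115-.16 [344.51162791 185.88372093] 43 [0.44515521 0.16264001 0.11501722] [0.47019861 0.18568839 0.12152575]
z.115-.16 [243.44047619 222.79761905] 168 [ 0.52902636 -0.13017291  0.11500925] [ 0.57940208 -0.09540805  0.15011938]
z.115-.16 [271.77483444 243.7781457 ] 302 [ 0.6468787  -0.08430836  0.11530501] [ 0.66479244 -0.04204654  0.1594344 ]
z.115-.16 [209.87250384 263.29953917] 651 [ 0.63570815 -0.23237162  0.11508763] [ 0.70225726 -0.16707046  0.13095494]
0.004 265 0.008 1460 0.012 3654 0.016 396 0.02 437 0.024 254 0.028 273
```

View pics/c1.png

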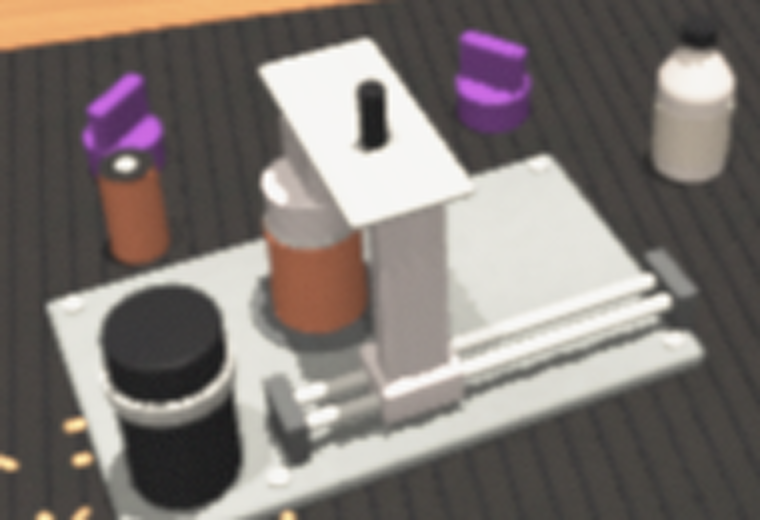

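The crop confirms it: the silver nut sits on the orange drum under the hood at about (300,190) in the crop, and the purple ones are look-alikes. I'm moving above the knob now.

{"fn": "servo_tool", "kwargs": {
  "targets": "0 0 0 -0.037 -0.0314 -0.005 -1;0 0 0 -0.037 -0.0314 -0.005 -1;0 0 0 -0.037 -0.0314 -0.005 -1;0 0 0 -0.037 -0.0314 -0.005 -1;0 0 0 -0.037 -0.0314 -0.005 -1;0 0 0 -0.037 -0.0314 -0.005 -1;0 0 0 -0.037 -0.0314 -0.005 -1;0 0 0 -0.037 -0.0314 -0.005 -1;0 0 0 -0.037 -0.0314 -0.005 -1;0 0 0 -0.037 -0.0314 -0.005 -1",
  "squeeze": 20
}}

```text
t: 1.1
ee_pos: [0.4648, 0.1828, 0.4546]
tcp_rot: [-0.561, -3.091, -0.0]
contact_force: [0.6, 0.3, -0.4]
width: 0.0941
gripper_force: 0.0
```

{"fn": "servo_tool", "kwargs": {
  "targets": "0 0 0 -0.037 -0.0314 0 -1;0 0 0 -0.037 -0.0314 0 -1;0 0 0 -0.037 -0.0314 0 -1;0 0 0 -0.037 -0.0314 0 -1;0 0 0 -0.037 -0.0314 0 -1;0 0 0 -0.037 -0.0314 0 -1;0 0 8.5 0 0 0 -1;0 0 8.5 0 0 0 -1;0 0 8.5 0 0 0 -1;0 0 8.5 0 0 0 -1"
}}

```text
t: 2.1
ee_pos: [0.6061, -0.0699, 0.4539]
tcp_rot: [-1.448, -2.786, 0.0]
contact_force: [0.8, 0.5, 1.3]
width: 0.0943
gripper_force: 0.0
```

{"fn": "servo_tool", "kwargs": {
  "targets": "0 0 8.5 0 0 0 -1;0 0 8.5 0 0 0 -1;0 0 8.5 0 0 0 -1;0 0 8.5 0 0 0 -1;0 0 8.5 0 0 0 -1;0 0 8.5 0 0 0 -1;0 0 8.5 0 0 0 -1;0 0 8.5 0 0 0 -1;0 0 8.5 0 0 0 -1;0 0 8.5 0 0 0 -1"
}}

```text
t: 3.1
ee_pos: [0.606, -0.0696, 0.454]
tcp_rot: [-2.951, -1.077, 0.001]
contact_force: [0.9, -0.2, -0.0]
width: 0.0939
gripper_force: 0.0
```

```bash
cat >> h.py <<'E'
from scipy.spatial.transform import Rotation as Ro
def go(x,y,z,yaw):  # yaw of tool y, deg; prints tool-frame shift (before turning) and turn
    s=manip.sense();R=Ro.from_rotvec(s['tcp_rot']).as_matrix();yn=np.degrees(np.arctan2(R[1,1],R[0,1]))
    dy=(yaw-yn+90)%180-90
    print('t',s['t'],'pos',s['ee_pos'].round(4),'yaw',yn.round(2),'shift',(R.T@(np.array([x,y,z])-s['ee_pos'])).round(4),'turn wz',round(-dy,2),'j',s['joint_pos'].round(3),'F',s['contact_force'].round(1),'zaxis',R[:,2].round(3))
E
python3 -c "
from h import *
go(.6055,-.0715,.385,101.26)"
```

```text
t 3.1 pos [ 0.606  -0.0696  0.454 ] yaw -49.91 shift [-0.0016  0.0012  0.069 ] turn wz 28.83 j [-0.3    0.116  1.614  0.     1.413  0.571] F [ 0.9 -0.2 -0. ] zaxis [-0.001  0.    -1.   ]
```

{"fn": "servo_tool", "kwargs": {
  "targets": "0 0 7.2 -0.0016 0.0012 0 -1;0 0 7.2 0 0 0 -1;0 0 7.2 0 0 0.02 -1;0 0 7.2 0 0 0.02 -1;0 0 0 0 0 0.02 -1;0 0 0 0 0 0.009 -1;0 0 0 0 0 0 1;0 0 0 0 0 0 1;0 0 0 0 0 0 1;0 0 0 0 0 0 1",
  "squeeze": 20
}}

```text
t: 4.1
ee_pos: [0.6059, -0.0717, 0.3869]
tcp_rot: [3.125, 0.319, 0.003]
contact_force: [-0.1, 0.5, 0.8]
width: 0.0656
gripper_force: 0.0
```

```bash
python3 -c "
from h import *
s=manip.sense();print(s['width'],s['gripper_force']);go(.6055,-.0715,.385,101.26)"
```

```text
0.06563687072699703 0.0
t 4.1 pos [ 0.6059 -0.0717  0.3869] yaw -78.35 shift [-0.0004 -0.0003  0.0019] turn wz 0.39 j [-0.303  0.169  1.679  0.     1.291  1.064] F [-0.1  0.5  0.8] zaxis [ 0.002 -0.001 -1.   ]
```

{"fn": "servo_tool", "kwargs": {
  "targets": "0 0 0 0 0 0 1;0 0 0 0 0 0 1;0 0 0 0 0 0 1;0 0 0 0 0 0 1;0 0 0 0 0 0 1;0 0 0 0 0 0 1"
}}

```text
t: 4.7
ee_pos: [0.6057, -0.0717, 0.3856]
tcp_rot: [3.125, 0.319, 0.0]
contact_force: [-0.5, 1.9, -0.5]
width: 0.0176
gripper_force: 19.9
```

{"fn": "servo_tool", "kwargs": {
  "targets": "0 0 0 0 -0.006 0 1;0 0 0 0 -0.01 0 1;0 0 0 0 -0.012 0 1;0 0 0 0 -0.012 0 1;0 0 0 0 -0.012 0 1;0 0 0 0 -0.012 0 1;0 0 0 0 -0.012 0 1;0 0 0 0 -0.012 0 1;0 0 0 0 -0.01 0 1;0 0 0 0 -0.003 0 1"
}}

```text
t: 5.7
ee_pos: [0.5852, 0.0292, 0.3856]
tcp_rot: [-3.125, -0.321, -0.004]
contact_force: [6.1, -1.9, -4.3]
width: 0.0175
gripper_force: 20.0
```

```bash
python3 -c "
from h import *
s=manip.sense();print(s['width'],s['gripper_force']);go(.6055-.11*.1953,-.0715+.11*.981,.385,101.26)"
```

```text
0.017542012653526295 19.999296963214874
t 5.7 pos [0.5852 0.0292 0.3856] yaw -78.27 shift [ 0.0003 -0.0073  0.0006] turn wz 0.47 j [-1.440e-01  1.140e-01  1.743e+00  1.000e-03  1.282e+00  1.222e+00] F [ 6.1 -1.9 -4.3] zaxis [ 0.002  0.001 -1.   ]
```

Now slow until the stop is felt.

{"fn": "servo_tool", "kwargs": {
  "targets": "0 0 0 0 -0.003 0 1;0 0 0 0 -0.003 0 1;0 0 0 0 -0.003 0 1;0 0 0 0 -0.002 0 1;0 0 0 0 0 0 1"
}}

```text
t: 6.2
ee_pos: [0.5838, 0.0359, 0.3856]
tcp_rot: [3.114, 0.318, 0.006]
contact_force: [10.2, -19.9, -7.8]
width: 0.0178
gripper_force: 20.0
```

{"fn": "servo_tool", "kwargs": {
  "targets": "0 0 0 0 -0.002 0 1;0 0 0 0 0 0 1"
}}

```text
t: 6.4
ee_pos: [0.5836, 0.0367, 0.3856]
tcp_rot: [3.111, 0.317, 0.007]
contact_force: [11.8, -25.5, -9.1]
width: 0.0175
gripper_force: 20.0
```

{"fn": "servo_tool", "kwargs": {
  "targets": "0 0 0 0 0.003 0 1;0 0 0 0 0 0 -1;0 0 0 0 0 0 -1;0 0 0 0 0 0 -1;0 0 0 0 0 0 -1;0 0 0 0 0 -0.02 -1;0 0 0 0 0 -0.04 -1;0 0 0 -0.03 0 -0.03 -1;0 0 0 -0.05 0 0 -1;0 0 0 -0.05 0 0 -1"
}}

```text
t: 7.4
ee_pos: [0.4546, 0.0113, 0.4768]
tcp_rot: [3.125, 0.321, 0.003]
contact_force: [0.4, 0.7, 1.6]
width: 0.0862
gripper_force: 0.0
```

Run:
```python
from h import *
go(.549,-.104,.45,101.26)
d=grab('top','top1');w=cloud(d);e=grab('scene','scene1');we=cloud(e)
for w in(w,we):
    reg=(w[...,0]>.35)&(w[...,0]<.85)&(abs(w[...,1])<.3)
    p=w[reg&(w[...,2]>.205)&(w[...,2]<.225)&(w[...,1]<.08)&(w[...,1]>-.03)];print('knob',len(p),p.mean(0) if len(p) else 0)
    p=w[reg&(w[...,2]>.17)&(w[...,2]<.184)];print(cv2.minAreaRect((p[:,:2]*1000).astype(np.float32)))
    near=np.hypot(w[...,0]-.549,w[...,1]+.104)<.045
    p=w[near&(w[...,2]>.144)&(w[...,2]<.158)];print('wing',len(p),cv2.minAreaRect((p[:,:2]*1000).astype(np.float32)) if len(p)>4 else 0)
    p=w[near&(w[...,2]>.108)&(w[...,2]<.121)];print('hub',len(p),cv2.minEnclosingCircle((p[:,:2]*1000).astype(np.float32)) if len(p)>4 else 0)
a=d['color'][150:270,220:400,::-1];b=e['color'][190:310,170:350,::-1]
cv2.imwrite('pics/c2.png',cv2.resize(np.vstack([a,b]),(450,600),interpolation=cv2.INTER_CUBIC))
```

```text
t 7.4 pos [0.4546 0.0113 0.4768] yaw -78.27 shift [0.0689 0.1321 0.027 ] turn wz 0.47 j [-0.225 -0.289  1.952  0.     1.477  1.141] F [0.4 0.7 1.6] zaxis [ 0.002 -0.    -1.   ]
knob 51 [0.58266843 0.03463881 0.21719606]
((599.2667236328125, 37.994354248046875), (83.40457153320312, 69.79698944091797), 11.249533653259277)
wing 114 ((550.6075439453125, -104.26394653320312), (49.659305572509766, 14.737222671508789), 12.325467109680176)
hub 124 ((550.4208374023438, -104.70606231689453), 26.60441017150879)
knob 56 [0.58903564 0.03309893 0.21324856]
((566.0421142578125, 29.480077743530273), (159.7584991455078, 70.4898910522461), 11.481708526611328)
wing 89 ((552.261962890625, -105.75752258300781), (51.27486801147461, 13.480010986328125), 12.340620994567871)
hub 205 ((553.3355712890625, -104.82518768310547), 27.316038131713867)
```

View pics/c2.png

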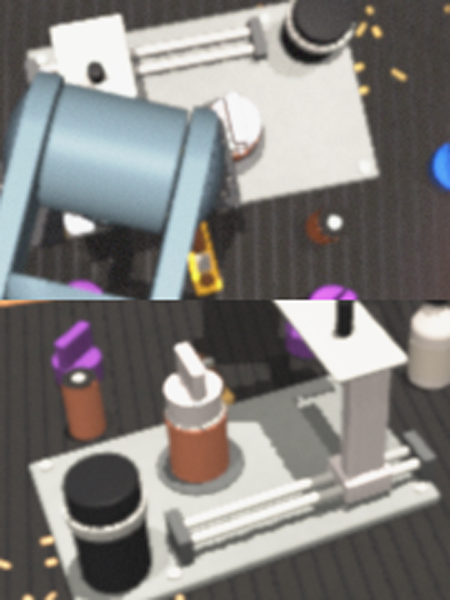

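The crop shows the guard hood well clear of the nut. Hood centre to spindle along y is about 0.129 m, so the guard is at its stop. The silver wing nut is on the drum at about (190,385) with its wing at 12.3° yaw. I'm going to grasp the wing.

{"fn": "servo_tool", "kwargs": {
  "targets": "0 0 -0.6 0.0177 0.0333 0 -1;0 0 0 0.0177 0.0333 0 -1;0 0 0 0.0177 0.0333 0 -1;0 0 0 0.0176 0.0333 0 -1;0 0 0 0 0 0.04 -1;0 0 0 0 0 0.04 -1;0 0 0 0 0 0.03 -1;0 0 0 0 0 0 -1",
  "squeeze": 30
}}

```text
t: 8.3
ee_pos: [0.552, -0.1037, 0.3604]
tcp_rot: [-3.118, -0.335, 0.014]
contact_force: [-1.5, 0.0, -0.1]
width: 0.0938
gripper_force: 0.0
```

```bash
python3 -c "
from h import *
go(.551,-.1047,.32,102.3)"
```

```text
t 8.3 pos [ 0.552  -0.1037  0.3604] yaw -77.74 shift [-0.0009  0.001   0.0404] turn wz -0.04 j [-0.388  0.086  1.821  0.     1.244  0.969] F [-1.5  0.  -0.1] zaxis [-0.009  0.004 -1.   ]
```

{"fn": "servo_tool", "kwargs": {
  "targets": "0 0 0 -0.0005 0.0005 0.02 -1;0 0 0 0 0 0.015 -0.5;0 0 0 0 0 0.005 0;0 0 0 0 0 0 1;0 0 0 0 0 0 1;0 0 0 0 0 0 1;0 0 0 0 0 0 1;0 0 0 0 0 0 1;0 0 0 0 0 0 1;0 0 0 0 0 0 1"
}}

```text
t: 9.3
ee_pos: [0.5526, -0.1052, 0.3258]
tcp_rot: [3.124, 0.335, 0.0]
contact_force: [0.5, -0.1, 0.5]
width: 0.0255
gripper_force: 0.0
```

{"fn": "servo_tool", "kwargs": {
  "targets": "0 0 0 0 0 0 1;0 0 0 0 0 0 1;0 0 0 0 0 0 1;0 0 0 0 0 0 1;0 0 0 0 0 0 1"
}}

```text
t: 9.8
ee_pos: [0.5526, -0.1052, 0.3256]
tcp_rot: [-3.124, -0.335, 0.0]
contact_force: [0.7, 1.2, 0.4]
width: 0.0141
gripper_force: 30.0
```

```bash
python3 -c "
from h import *
s=manip.sense();print(s['width'],s['gripper_force'],s['torque'])
go(.551,-.1047,.32,102.3)"
```

```text
0.014065834129728125 30.000089406967163 [0.0028652  0.16417155 0.03958007]
t 9.8 pos [ 0.5526 -0.1052  0.3256] yaw -77.76 shift [-0.0015 -0.0008  0.0056] turn wz -0.06 j [-0.39   0.128  1.845  0.     1.169  0.968] F [0.7 1.2 0.4] zaxis [-0.  0. -1.]
```

{"fn": "servo_tool", "kwargs": {
  "targets": "0 0 -4 0 0 0 1;0 0 -4 0 0 0 1;0 0 -4 0 0 0 1;0 0 0 0 0 0 1"
}}

```text
t: 10.2
ee_pos: [0.5526, -0.1052, 0.3256]
tcp_rot: [3.072, 0.659, -0.0]
contact_force: [0.6, -0.1, -1.1]
width: 0.0137
gripper_force: 30.0
```

```bash
python3 -c "
from h import *
s=manip.sense();print(s['width'],s['gripper_force'],s['torque'])
go(.551,-.1047,.32,102.3)"
```

```text
0.013731362283214647 29.99944657087326 [-0.11880795  0.05664289 -0.07764611]
t 10.2 pos [ 0.5526 -0.1052  0.3256] yaw -65.77 shift [-0.0013 -0.0011  0.0056] turn wz 11.93 j [-0.39   0.128  1.845 -0.     1.169  0.758] F [ 0.6 -0.1 -1.1] zaxis [ 0. -0. -1.]
```

The nut turns easily counter-clockwise past 0.2 rad, so that is the loosening way. I'll continue to about 1.3 rad.

{"fn": "servo_tool", "kwargs": {
  "targets": "0 0 -7 0 0 0 1;0 0 -7 0 0 0 1;0 0 -7 0 0 0 1;0 0 -7 0 0 0 1;0 0 -7 0 0 0 1;0 0 -7 0 0 0 1;0 0 -7 0 0 0 1;0 0 -7 0 0 0 1;0 0 -7 0 0 0 1;0 0 0 0 0 0 1"
}}

```text
t: 11.2
ee_pos: [0.5526, -0.1052, 0.3256]
tcp_rot: [2.276, 2.166, 0.0]
contact_force: [0.3, 0.5, -1.0]
width: 0.0136
gripper_force: 30.0
```

{"fn": "servo_tool", "kwargs": {
  "targets": "0 0 0 0 0 -0.003 1;0 0 0 0 0 -0.005 1;0 0 0 0 0 0 1"
}}

```text
t: 11.5
ee_pos: [0.5528, -0.1052, 0.3346]
tcp_rot: [2.275, 2.165, 0.001]
contact_force: [-0.2, -0.2, -1.3]
width: 0.0141
gripper_force: 30.0
```

```bash
python3 -c "
from h import *
s=manip.sense();print(s['width'],s['gripper_force'],s['torque'])
go(.551,-.1047,.32,102.3)"
```

```text
0.014059210451371497 29.999787211418152 [-0.06422731  0.04587988  0.02556148]
t 11.5 pos [ 0.5528 -0.1052  0.3346] yaw -2.83 shift [ 0.0004 -0.0019  0.0146] turn wz 74.87 j [-0.39   0.117  1.839  0.     1.184 -0.34 ] F [-0.2 -0.2 -1.3] zaxis [ 0.001 -0.001 -1.   ]
```

{"fn": "servo_tool", "kwargs": {
  "targets": "0 0 0 0 0 -0.008 1;0 0 0 0 0 -0.008 1;0 0 0 0 0 -0.012 1;0 0 0 0 0 -0.018 1;0 0 0 0 0 -0.022 1;0 0 0 0 0 -0.022 1;0 0 0 0 0 -0.022 1;0 0 0 0 0 -0.015 1;0 0 0 0 0 -0.008 1;0 0 0 0 0 0 1"
}}

```text
t: 12.5
ee_pos: [0.5527, -0.1052, 0.47]
tcp_rot: [2.273, 2.166, 0.001]
contact_force: [0.4, -0.3, -1.8]
width: 0.0137
gripper_force: 30.0
```

{"fn": "servo_tool", "kwargs": {
  "targets": "0 0 0 0 0 0 1;0 0 0 0 0 0 1;0 0 0 0 0 0 1"
}}

```text
t: 12.8
ee_pos: [0.5525, -0.1051, 0.4675]
tcp_rot: [-2.273, -2.166, 0.001]
contact_force: [0.2, 0.6, -1.9]
width: 0.0137
gripper_force: 30.0
```

Run:
```python
from h import *
go(.551,-.1047,.466,102.3)
e=grab('scene','scene2');w=cloud(e)
p=w[(w[...,0]>.35)&(w[...,0]<.85)&(w[...,2]>.17)&(w[...,2]<.184)&(w[...,1]>-.03)];print(cv2.minAreaRect((p[:,:2]*1000).astype(np.float32)))
near=np.hypot(w[...,0]-.552,w[...,1]+.105)<.032
q=w[near&(w[...,2]>.07)];print(np.histogram(q[:,2],bins=np.arange(.07,.35,.02)))
cv2.imwrite('pics/c3.png',cv2.resize(e['color'][130:310,150:370,::-1],(660,540),interpolation=cv2.INTER_CUBIC))
```

```text
t 12.8 pos [ 0.5525 -0.1051  0.4675] yaw -2.76 shift [ 0.0004 -0.0015  0.0015] turn wz 74.94 j [-0.39  -0.007  1.718 -0.     1.433 -0.341] F [ 0.2  0.6 -1.9] zaxis [-0.002  0.001 -1.   ]
((566.3251342773438, 29.939481735229492), (156.08860778808594, 71.33222198486328), 11.670417785644531)
(array([313, 143,   0,   0,   0,   0,   0,   8, 186, 269, 183, 121,  82]), array([0.07, 0.09, 0.11, 0.13, 0.15, 0.17, 0.19, 0.21, 0.23, 0.25, 0.27,
       0.29, 0.31, 0.33]))
```

View pics/c3.png

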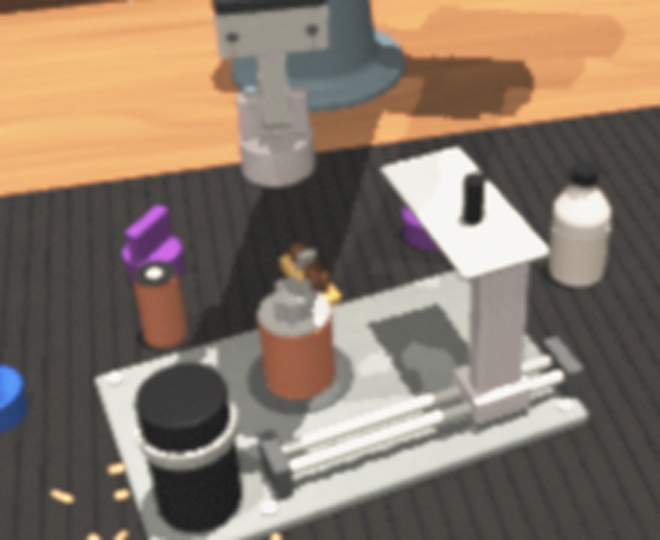

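The nut is held about 14 cm above its seat, at (275,150) in the crop, over the bare spindle at (297,290). The guard is still at its stop at (500,340), and the other objects are untouched.

```bash
python3 -c "
from cell import manip
print(manip.hand_in())"
```

```text
the job is handed in; nothing more can be done
None
```

The job is handed in: I slid the guard until it hit its far stop (measured about 0.129 m of 0.13 m), the nut unscrewed counter-clockwise (right-hand thread), and it is held about 14 cm above its seat over the spindle, after roughly 13 s of robot time.

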